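# Unbolt the cutter guard, park the bolt and close the guard into its interlock

### The job

The sliding guard of the small bench trimmer is bolted open. Lift the red-knobbed bolt handle out of its notch, slide the bolt out of the guard and on until its handle has dropped fully down into the notch of the brass parking plate; then push the guard fully home over the cutter, so that its tongue is all the way into the interlock switch. Leave the bottle, the tape measure and the screw box where they stand.

Things in the scene. Friction and masses are not known exactly. Their poses are not given: they have to be found in the camera images.
- machine: green bench trimmer, fixed; casting 260 x 165 x 30 mm (y -90 to 75 mm), grey motor on its right, black interlock switch at the far end, a wing on the left carrying the bolt. Origin on the table; x from the robot's side to the far side, y to its left, z up. Guard rails at its two sides, 40 mm high, out to y 67 mm. The wing's front edge is at x -57 mm: only the table lies under the bolt knob.
- bolt_axis (a point): point on the axis of the barrel bolt (rod 12 mm thick) level with the shot notch: machine x -35, y 145, z 52 mm. The axis runs along machine y; the bolt is drawn out toward +y. Straps 63 mm high, within 13 mm of the axis, hold the rod at machine y 86 and 228 mm. Fixed to the machine.
- strip_top (a point): middle of the shot notch (11 mm wide), at the level of the top (56 mm) of the notched strip that runs along the rod 12 to 20 mm in front of its axis. The parking notch, 12 mm wide in an adjustable brass plate of the same height, lies 36 to 48 mm from here toward machine +y, differs each run and is not reported: find it by feel, the lowered handle riding on the strip till it drops in, or by eye.
- bolt_knob (a point): centre of the red ball knob (18 mm) on the bolt handle: a stem 8 mm thick, square to the rod, the knob 45 mm from the rod's axis. At the start it lies level in the shot notch, pointing to machine -x.
- bolt (a joint): travel of the bolt in m along the machine's +y: 0 = shot (tip between the two steel ears of the guard, which it blocks), 0.056 = end of travel; the guard is free from about 0.022; about 1 N friction
- bolt_handle (a joint): angle of the bolt handle in rad: 0 = level, fully down in a notch; about 0.65 = riding on top of the strip; 1.57 = straight up. Turning about the machine's +y, so the knob rises and moves toward machine +x. Gravity and a light spring (1 to 2 N at the knob in all) push it down.
- guard (a joint): travel of the guard in m along the machine's +x (away from the robot): 0 = open, 0.075 = stop, tongue fully home in the switch. Friction about 4 N; a plunger in the switch adds up to 3 N over the last 12 mm; the guard stays where it is left.
- guard_knob (a point): grip centre of the upright black knob on the guard (round, 21 mm thick, gripped part 26 mm high, its top is about 14 mm above this point, the guard plate 28 mm below it). Moves with the guard, a pale clear plate 100 x 120 mm with yellow edges; two steel ears stand on it by the bolt, to 61 mm above the table
- bottle: bystander: upright plastic bottle with blue cap, 65 mm wide, 210 mm high, origin at the underside
- tape: bystander: black tape measure standing on edge, 54 x 84 x 74 mm, origin at the underside
- screw_box: bystander: red box of screws, 100 x 87 x 52 mm, origin at the underside

How it is judged:
By the outcome, as a careful person would: the job done as asked, in the order asked, and still so for the second after the job is handed in, with the robot touching nothing.
It also fails if it takes over 61 s, if anything falls off the work surface, if the arm or the gripper's body presses on something with over 40 N, if the wrist force passes 120 N, or if a joint passes its speed limit or range.

### The arm

A 6-joint arm with a two-finger parallel gripper is mounted at the origin on a cart in front of the work surface, level with it; the furniture and walls round the work are solid. World frame = base frame: x ahead of the robot, y to its left, z up, the work surface at z = 0. Lengths are in mm, angles in rad, forces in N, time in s.
With the tool pointing down it reaches from about 275 to 750 mm from the base axis. Payload 10.2 kg.
Tool frame: the origin (TCP) lies midway between the tips of the shut fingers; the grasp point (between the pads) lies 19 mm behind it; z points along the fingers, y is the line along which they close (so a half turn about z gives the same grasp; the last joint's range is limited). The gripper opens to 88 mm and grips with 3 to 60 N. Pads are 18 mm wide; open, the fingers measure 123 mm over their backs; the gripper's body (75 mm by 187 mm) begins 45 mm behind the grasp point.
Start: joints at [-1.568, 0.313, 1.498, -0, 1.331, -0.223], TCP at [117.526, -511.682, 238.72] pointing down, gripper open.
Joint ranges: [-2.94, 2.94], [-0.97, 2.17], [0.19, 2.56], [-1.23, 4.37], [0.02, 3.11], [-2.88, 2.88]. Speed limits (rad/s): [2.39, 2.39, 3.01, 3.14, 3.14, 3.14].

### API

Orientations are given as a rotation vector (axis times angle).
In Python, from cell import * gives the robot as it stands. Calls block until the motion is done:
- move_to(position, orientation): joint-space move of the TCP to a pose.
- line_to(position, rotation=None, v=150, stop_force=None): straight line of the TCP; rotation=None keeps the orientation; v is the mean speed in mm/s. With stop_force (N) it stops when the force on the tool has changed by that much, and returns True; else False.
- goto_joints(angles): joint-space move.
- gripper_to(opening): finger opening in mm; the grip force is fixed at half the most; returns when the fingers have stopped.
- dwell(seconds).
- solve_ik(position, orientation): joint angles nearest the present ones, or None.
- read_camera(name): name is "side" or "top" or "wrist"; returns the picture (384x512x3 uint8, red, green, blue); there is no depth.
- camera_info(name): a dict with "intrinsics" (3x3 intrinsics, pixels), "k1" (the pictures are not rectified: a ray, as slopes to the right and down, at radius r is drawn at 1 + k1 r^2 times it, then the intrinsics apply), "camera_from_world" (4x4, takes a point from world to camera coordinates); the wrist camera has in their place "tool_from_camera" (4x4, takes a point from camera to tool coordinates, whose origin is the TCP and whose axes are the flange's). Camera axes: x right, y down, z forward; pixel columns grow to the right and rows downward; lengths in mm; the calibration is good to about 2 mm. A picture is of the moment at which its call begins: read the wrist's pose just before it. camera_info takes no time and is no camera call.
A pose or a line that the arm cannot do raises IKError and nothing moves.
- finish_job(): hands the job in; it is judged then, once.
Readings, each from a call of its own:
- current_time(): time.
- current_joints(): joint angles.
- current_qvel(): joint speeds.
- current_tau(): joint torques, N m.
- current_tcp_pos(): TCP position.
- current_tool_rot(): TCP orientation.
- current_ft_force(): force on the tool from outside, world axes, zero at the start.
- current_wrist_torque(): the same for the moment, N m.
- current_grip_width(): finger opening in mm.
- current_grip_force(): force on a finger pad.
Only numpy, scipy, OpenCV 4.12 (cv2) and the standard library are available. Lean on these libraries where they do the work, as an engineer would, in place of code of your own. Each camera call takes 0.05 s, during which the arm holds its last target. There are 200 camera calls.

## Working session

There is one attempt and no reset: what is moved stays moved. The work goes in short steps, each a Python script; the robot and the scene stay as the last script left them, time stands still between calls to the robot, and variables do not carry over. Pictures are saved under pics/ and viewed, at most 10 in all, crops included, and the job is handed in when it is done.

```bash
mkdir -p pics; python3 - <<'E'
from cell import *
import cv2
for n in("top","side"):
    cv2.imwrite(f"pics/{n}0.png",read_camera(n)[...,::-1]); i=camera_info(n); print(n,i)
print(camera_info("wrist"),current_time(),current_tool_rot())
E
```

```text
top {'intrinsics': array([[427.80186271,   0.        , 257.46156038],
       [  0.        , 427.80186271, 182.9257294 ],
       [  0.        ,   0.        ,   1.        ]]), 'k1': -0.08416923613935272, 'camera_from_world': array([[ 3.22216759e-03, -9.99986208e-01,  4.14751001e-03,
        -7.43123242e+01],
       [-9.98999120e-01, -3.40396904e-03, -4.46001348e-02,
         6.18765603e+02],
       [ 4.46136377e-02, -3.99964974e-03, -9.98996309e-01,
         9.94666870e+02],
       [ 0.00000000e+00,  0.00000000e+00,  0.00000000e+00,
         1.00000000e+00]])}
side {'intrinsics': array([[407.98702609,   0.        , 256.40173721],
       [  0.        , 407.98702609, 191.2271858 ],
       [  0.        ,   0.        ,   1.        ]]), 'k1': -0.13141730133215365, 'camera_from_world': array([[ 9.99688404e-01,  2.27482041e-02,  1.02768736e-02,
        -6.21564961e+02],
       [ 2.04145927e-02, -5.08154204e-01, -8.61024128e-01,
         1.34168708e+01],
       [-1.43645161e-02,  8.60965635e-01, -5.08460261e-01,
         1.03615660e+03],
       [ 0.00000000e+00,  0.00000000e+00,  0.00000000e+00,
         1.00000000e+00]])}
{'intrinsics': array([[288.70241744,   0.        , 257.91360332],
       [  0.        , 288.70241744, 189.19346794],
       [  0.        ,   0.        ,   1.        ]]), 'k1': -0.016733680026313758, 'tool_from_camera': array([[-1.55981027e-03, -9.60983642e-01, -2.76600809e-01,
         7.11519561e+01],
       [ 9.99998090e-01, -1.82459675e-03,  6.99926872e-04,
         3.21674479e-01],
       [-1.17730321e-03, -2.76599189e-01,  9.60984653e-01,
        -1.46026966e+02],
       [ 0.00000000e+00,  0.00000000e+00,  0.00000000e+00,
         1.00000000e+00]])} 0.1 [-3.12061232e+00 -3.53833863e-01 -1.91786845e-04]
```

View pics/top0.png

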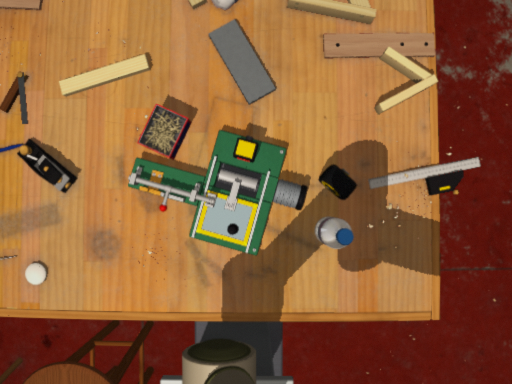

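View pics/side0.png

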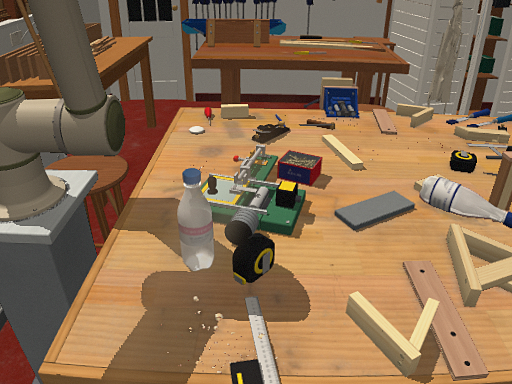

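The top view shows the green machine at (200-290,130-250) with a small clockwise yaw, the red knob at (163,207) and the guard knob at (233,229). The side view shows the bottle and tape to the right of the machine and the screw box behind the wing.

```bash
cat > h.py <<'E'
from cell import *
import numpy as np, cv2
from scipy.spatial.transform import Rotation as R
def ray(name,uv,pose=None):
    i=camera_info(name);K=i["intrinsics"]
    p=cv2.undistortPoints(np.array([[uv]],float),K,np.array([i["k1"],0,0,0,0.]))[0,0]
    d=np.array([p[0],p[1],1])
    if name=="wrist":
        T=i["tool_from_camera"];pos,rot=pose;M=R.from_rotvec(rot).as_matrix()
        return M@T[:3,3]+np.array(pos),M@T[:3,:3]@d
    T=i["camera_from_world"];A=T[:3,:3].T
    return -A@T[:3,3],A@d
def onz(name,uv,z,pose=None):
    o,d=ray(name,uv,pose);return o+d*(z-o[2])/d[2]
def cross(a,b):
    (o,d),(p,e)=a,b
    s=np.linalg.lstsq(np.c_[d,-e],p-o,rcond=None)[0]
    x,y=o+d*s[0],p+e*s[1];return (x+y)/2,np.linalg.norm(x-y)
def blobs(m,n=3):
    k,l,s,c=cv2.connectedComponentsWithStats(m.astype(np.uint8))
    o=sorted(range(1,k),key=lambda i:-s[i,4])[:n]
    return [(s[i].tolist(),c[i].round(1).tolist()) for i in o]
E
python3 - <<'E'
from h import *
t=cv2.imread("pics/top0.png");s=cv2.imread("pics/side0.png")
def red(im,x0,y0,x1,y1):
    h=cv2.cvtColor(im,cv2.COLOR_BGR2HSV);m=((h[...,0]<6)|(h[...,0]>174))&(h[...,1]>170)&(h[...,2]>90)
    q=np.zeros_like(m);q[y0:y1,x0:x1]=m[y0:y1,x0:x1];return q
bt=blobs(red(t,150,195,175,220),1);bs=blobs(red(s,225,145,250,170),2);print(bt,bs)
kt=bt[0][1];print("knob z52",onz("top",kt,52),cross(ray("top",kt),ray("side",bs[0][1])))
h=cv2.cvtColor(t,cv2.COLOR_BGR2HSV);g=(h[...,0]>50)&(h[...,0]<90)&(h[...,1]>100)
print(blobs(g,2))
d=(t.max(2)<60);q=np.zeros_like(d);q[218:242,222:245]=d[218:242,222:245];b=blobs(q,2);print(b)
for z in(70,85,100):print("gk",z,onz("top",b[0][1],z))
c=cv2.resize(t[120:260,120:310],None,fx=4,fy=4,interpolation=cv2.INTER_CUBIC);cv2.imwrite("pics/topc.png",c)
E
```

```text
[([160, 205, 7, 6, 32], [162.7, 207.7])] [([233, 156, 5, 5, 21], [235.4, 158.0])]
knob z52 [560.26244598 142.89845728  52.        ] (array([560.10310101, 143.10843412,  50.98467832]), np.float64(0.29074688351126554))
[([209, 131, 77, 124, 2676], [250.5, 174.3]), ([133, 159, 79, 36, 1033], [172.4, 175.2])]
[([228, 224, 10, 10, 81], [232.5, 228.6])]
gk 70 [514.9008476  -16.99270542  70.        ]
gk 85 [515.83260696 -17.80032566  85.        ]
gk 100 [516.76436633 -18.6079459  100.        ]
```

View pics/topc.png

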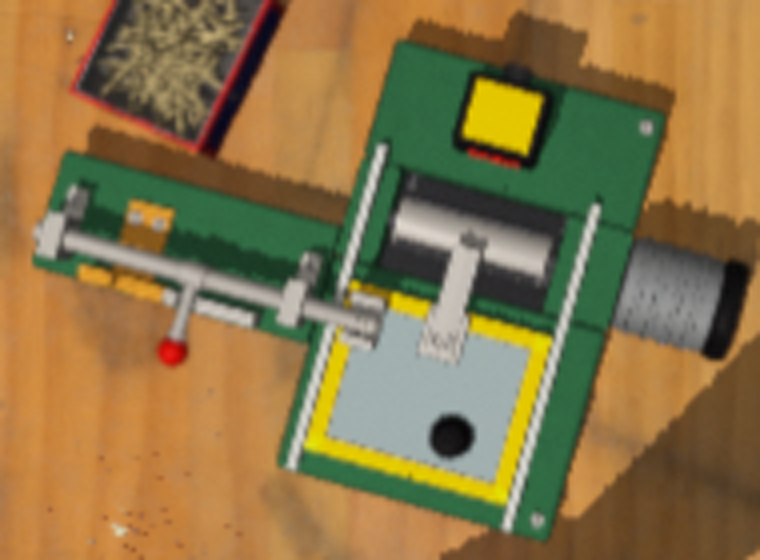

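The crop shows the casting corners, at crop px (402,40), (665,108), (282,468) and (548,540). The bolt stem crosses the strip at about (184,298). The brass strip has a gap, the parking notch, near (114,281).

```bash
python3 - <<'E'
from h import *
C=lambda u,v,z:onz("top",(u/4+120-.375,v/4+120-.375),z)
fl,fr,nl,nr=[C(*p,30) for p in((402,40),(665,108),(282,468),(548,540))]
print(fl,fr,nl,nr)
for a,b in((fl,nl),(fr,nr)):print(np.linalg.norm(a-b),np.degrees(np.arctan2(*(a-b)[1::-1])))
for a,b in((fl,fr),(nl,nr)):print(np.linalg.norm(a-b),np.degrees(np.arctan2(*(a-b)[1::-1]))-90)
a,b=C(184,298,56),C(114,281,56);print("notch",np.linalg.norm(a-b),a,b)
yaw=np.arctan2(*(fl+fr-nl-nr)[1::-1]);c,s=np.cos(yaw),np.sin(yaw);M=np.array([[c,-s],[s,c]])
o=(fl+fr+nl+nr)[:2]/4-M@[0,-7.5];k=np.array([560.2,143.]);o2=k-M@[-80,145]
print(np.degrees(yaw),o,o2); 
print("guard knob in machine",M.T@(np.array([515.8,-17.8])-o2))
q=current_joints();print(q)
for th in(0,np.pi/2,-np.pi/2,np.pi):
    r=(R.from_euler('z',yaw+th)*R.from_euler('x',np.pi)).as_rotvec();print(th,solve_ik([560,143,60],r))
E
```

```text
[742.67594924  15.45655975  30.        ] [ 703.25235993 -138.18177432   30.        ] [493.39784216  83.19513616  30.        ] [452.61414614 -70.79939727  30.        ]
258.3178069843966 -15.202400223595976
259.53785647907154 -15.047780381345717
158.61575297397061 -14.391592443197197
159.30356614796483 -14.833585751825666
notch 41.215108169009945 [591.0464323  135.71162267  56.        ] [600.51003515 175.82552753  56.        ]
-15.12490816294028 [599.94200589 -20.34217424] [599.59473376 -17.85103342]
guard knob in machine [-80.9053406  -21.81480857]
[-1.56841099e+00  3.13329992e-01  1.49827410e+00  1.31833167e-05
  1.33098051e+00 -2.23425481e-01]
0 [0.04740941 0.62027013 1.53086951 0.         0.99045302 1.88218518]
1.5707963267948966 [ 4.74094062e-02  6.20270128e-01  1.53086951e+00 -4.44089210e-16
  9.90453017e-01  3.11388853e-01]
-1.5707963267948966 [ 4.74094062e-02  6.20270128e-01  1.53086951e+00 -4.44089210e-16
  9.90453017e-01 -2.83020380e+00]
3.141592653589793 [ 0.04740941  0.62027013  1.53086951  0.          0.99045302 -1.25940747]
```

```bash
cat >> h.py <<'E'
YAW=np.radians(-15.1);O=np.array([599.6,-18.0])
ROT=(R.from_euler('z',YAW+np.pi)*R.from_euler('x',np.pi)).as_rotvec()
def W(x,y,z):
    c,s=np.cos(YAW),np.sin(YAW);return [O[0]+c*x-s*y,O[1]+s*x+c*y,z]
def Mc(p):
    c,s=np.cos(YAW),np.sin(YAW);d=np.array(p[:2])-O;return np.array([c*d[0]+s*d[1],-s*d[0]+c*d[1],p[2]])
def snap(f):
    pose=(current_tcp_pos(),current_tool_rot());im=read_camera("wrist")[...,::-1].copy();cv2.imwrite(f,im);return im,pose
def red(im):
    h=cv2.cvtColor(im,cv2.COLOR_BGR2HSV);return ((h[...,0]<6)|(h[...,0]>174))&(h[...,1]>170)&(h[...,2]>90)
E
python3 - <<'E'
from h import *
p=current_tcp_pos();line_to([p[0],p[1],330],v=250)
move_to(W(-80,155,300),ROT);line_to(W(-80,155,150),v=250)
gripper_to(50)
im,pose=snap("pics/w1.png");np.save("w1.npy",np.array(pose))
for b in blobs(red(im),2):print(b,Mc(onz("wrist",b[1],52,pose)))
print(current_time(),current_tcp_pos())
E
```

```text
([237, 182, 19, 19, 296], [246.1, 191.4]) [-78.64565801 143.94574556  52.        ]
([300, 307, 37, 6, 98], [322.2, 308.7]) [ 43.81152006 218.49990089  52.        ]
4.9417 [562.73425914 152.49065199 149.97338843]
```

View pics/w1.png

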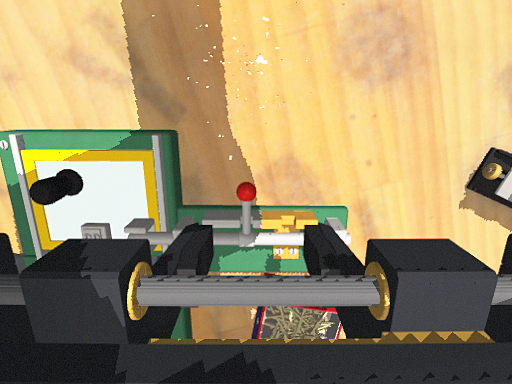

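The wrist view shows the red knob at (246,191), which puts it at machine (-79,144), consistent with the top view. The brass plate is to its right at about (290,217).

```bash
python3 - <<'E'
from h import *
X,Y=-79.5,144.4
line_to(W(X,Y,100),v=200)
line_to(W(X,Y,33),v=80,stop_force=15)
f0=np.array(current_ft_force())
gripper_to(10);print("grip",current_grip_width(),current_grip_force(),np.array(current_ft_force())-f0,current_time())
def arc(a,y,v=60,**k):return line_to(W(X+45*(1-np.cos(a)),y,33+45*np.sin(a)),v=v,**k)
for a in np.linspace(.15,.9,6):arc(a,Y)
print(np.array(current_ft_force())-f0,current_grip_width(),current_time())
im,pose=snap("pics/w2.png")
for b in blobs(red(im),1):print(b,Mc(onz("wrist",b[1],87,pose)),Mc(current_tcp_pos()))
E
```

```text
grip 15.33145346652566 29.567589461803436 [-0.33617845 -0.29956644  1.64993054] 6.9583
[-3.01385866  0.10087413 -0.95225175] 14.654847094154766 8.5083
([241, 243, 35, 33, 974], [257.9, 260.0]) [-59.98507317 143.88899184  87.        ] [-62.53544196 144.33712079  68.13765951]
```

View pics/w2.png

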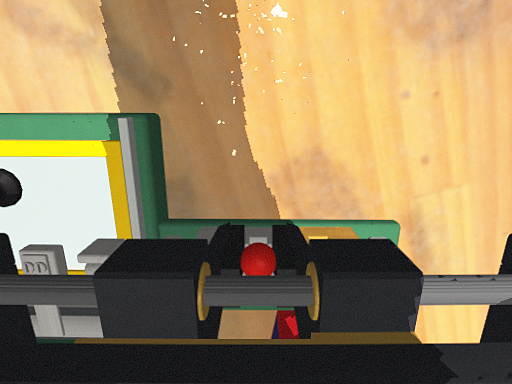

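The knob is between the pads, at (258,260), lifted and still held. Next I slide toward +y, lower it onto the strip and feel for the notch.

```bash
python3 - <<'E'
from h import *
X,Y=-79.5,144.4
def arc(a,y,v=60,**k):return line_to(W(X+45*(1-np.cos(a)),y,33+45*np.sin(a)),v=v,**k)
f0=np.array(current_ft_force())
arc(.9,Y+32.5,v=40);print(current_grip_width(),np.array(current_ft_force())-f0)
arc(.72,Y+32.5,v=40,stop_force=6);print(Mc(current_tcp_pos()),np.array(current_ft_force())-f0)
gripper_to(25)
y=Y+32.5
line_to(W(-74,y,60),v=60);line_to(W(-74,y,46),v=60,stop_force=8)
im,pose=snap("pics/w3.png")
for b in blobs(red(im),1):print(b,Mc(onz("wrist",b[1],79,pose)))
f0=np.array(current_ft_force())
hit=line_to(W(-74,y+24,46),v=12,stop_force=5)
print(hit,Mc(current_tcp_pos()),np.array(current_ft_force())-f0,current_time())
im,pose=snap("pics/w4.png")
for b in blobs(red(im),1):print(b,Mc(onz("wrist",b[1],52,pose)),Mc(onz("wrist",b[1],79,pose)))
E
```

```text
15.130802372903501 [ 1.36894681  0.53322136 -3.30816284]
[-68.16831862 176.87934584  62.84107312] [ 1.68296427 -0.95792116  0.12783131]
([239, 256, 39, 20, 581], [258.2, 266.4]) [-77.10839224 176.50045522  79.        ]
True [-74.14666331 188.59577331  45.629566  ] [ 0.28322499 -2.48792771  1.79623268] 12.0333
([234, 221, 33, 33, 870], [250.2, 237.2]) [-78.22646812 184.06592393  52.        ] [-91.01397471 184.97363868  79.        ]
```

View pics/w4.png

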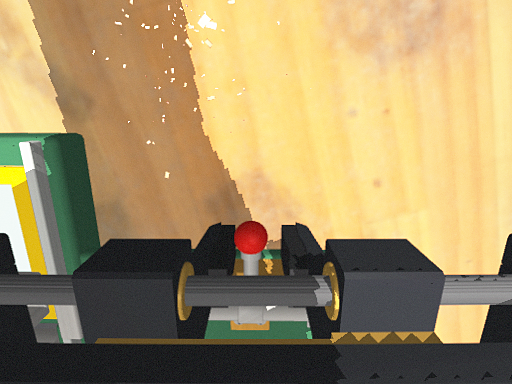

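The knob is at (250,237). Solving that at z 52 gives machine x -78.2, the same as at the start, so the handle has dropped in at about 40 mm of travel. I'll release, retreat and look from above, with the guard knob in view too.

```bash
python3 - <<'E'
from h import *
y=Mc(current_tcp_pos())[1]
line_to(W(-74,y-4,46),v=60);gripper_to(36);line_to(W(-76,y-4,150),v=150)
im,p1=snap("pics/w5.png")
for b in blobs(red(im),1):print(b,Mc(onz("wrist",b[1],52,p1)))
gripper_to(60)
line_to(W(-81,30,150),v=300);a,p1=snap("pics/w6.png")
line_to(W(-81,-22,150),v=200);b,p2=snap("pics/w7.png")
def dark(im):
    m=(im.max(2)<70);m[235:]=0
    return blobs(m,3)
da,db=dark(a),dark(b);print(da,db)
np.save("p.npy",np.array([p1,p2]));print(current_time())
cv2.imwrite("pics/ab.png",np.vstack([np.hstack([im[150:280],a[150:280]])[:, :800], np.hstack([b[100:300],b[100:300]*0])[:, :800]]))
E
```

```text
([249, 179, 20, 19, 293], [258.5, 188.3]) [-78.50670262 184.03973538  52.        ]
[([183, 170, 34, 36, 831], [199.3, 187.6]), ([313, 222, 35, 13, 320], [328.0, 229.5]), ([169, 223, 34, 12, 299], [187.7, 229.7])] [([246, 171, 27, 35, 766], [259.0, 187.8]), ([314, 222, 33, 13, 312], [328.5, 229.4]), ([169, 223, 35, 12, 311], [187.9, 229.6])]
15.3
```

View pics/ab.png

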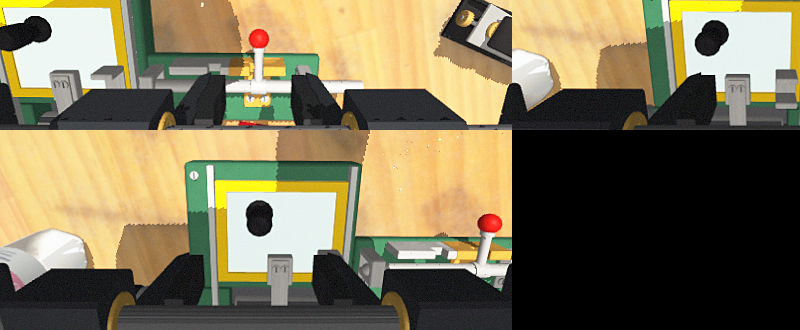

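The red knob at (258,188) lies level in the brass notch: x matches the initial view and y has moved 40 mm. The guard knob is at (259,188) in the last view.

```bash
python3 - <<'E'
from h import *
P=np.load("p.npy")
c,g=cross(ray("wrist",(199.3,187.6),P[0]),ray("wrist",(259,187.8),P[1]));print(Mc(c),g)
# top of knob (upper blob end, lower in the picture is top): plate level guess via yellow front corners of the guard, 120 wide
for z in(60,68,75):print(z,Mc(onz("wrist",(259,187.8),z,P[1])))
im=cv2.imread("pics/w7.png");h=cv2.cvtColor(im,cv2.COLOR_BGR2HSV);m=(h[...,0]>22)&(h[...,0]<32)&(h[...,1]>200);m[240:]=0
r=m[215];xs=np.where(r)[0];print(xs.min(),xs.max())
for z in(30,35,40,45):print(z,Mc(onz("wrist",(xs.min(),215),z,P[1])),Mc(onz("wrist",(xs.max(),215),z,P[1])))
E
```

```text
[-83.83378181 -21.00626352  54.70011184] 0.017503622053080845
60 [-85.2991286  -21.00834064  60.        ]
68 [-87.52473172 -21.01145575  68.        ]
75 [-89.47213445 -21.01418146  75.        ]
217 342
30 [-49.1803743  -62.32368136  30.        ] [-49.17216053  60.64294155  30.        ]
35 [-51.09316978 -61.54917733  35.        ] [-51.08511033  59.10715202  35.        ]
40 [-53.00596526 -60.7746733   40.        ] [-52.99806013  57.57136248  40.        ]
45 [-54.91876074 -60.00016927  45.        ] [-54.91100993  56.03557295  45.        ]
```

```bash
python3 - <<'E'
from h import *
X,Y=-82.5,-21.3
line_to(W(X,Y,90),v=200);print(line_to(W(X,Y,48),v=60,stop_force=12),Mc(current_tcp_pos()))
gripper_to(12);print("grip",current_grip_width(),current_grip_force(),current_time())
f0=np.array(current_ft_force())
print(line_to(W(X+66,Y,48),v=50,stop_force=25),Mc(current_tcp_pos()),np.array(current_ft_force())-f0)
print(line_to(W(X+84,Y,48),v=20,stop_force=18),Mc(current_tcp_pos()),np.array(current_ft_force())-f0,current_grip_width())
gripper_to(50);line_to(W(X+74,Y,150),v=150)
im,p=snap("pics/w8.png");m=im.max(2)<70;m[235:]=0;print(blobs(m,1))
line_to(W(X+20,60,220),v=250);snap("pics/w9.png")
line_to(W(X-20,60,330),v=250)
cv2.imwrite("pics/top2.png",cv2.resize(read_camera("top")[120:260,120:310,::-1],None,fx=4,fy=4)); cv2.imwrite("pics/side2.png",cv2.resize(read_camera("side")[120:240,180:340,::-1],None,fx=5,fy=5))
print(current_time())
E
```

```text
False [-82.31778752 -21.28905087  48.19488871]
grip 20.115238434015204 29.999224673956633 17.2917
False [-16.49997155 -20.98000265  48.03608193] [-2.40286055 -0.76640287  2.42717484]
True [ -8.4185073  -20.97274361  47.99730299] [-3.34980279 -5.00264414  7.14164887] 19.78188958594324
[([246, 174, 26, 36, 768], [258.5, 191.3])]
22.225
```

View pics/side2.png

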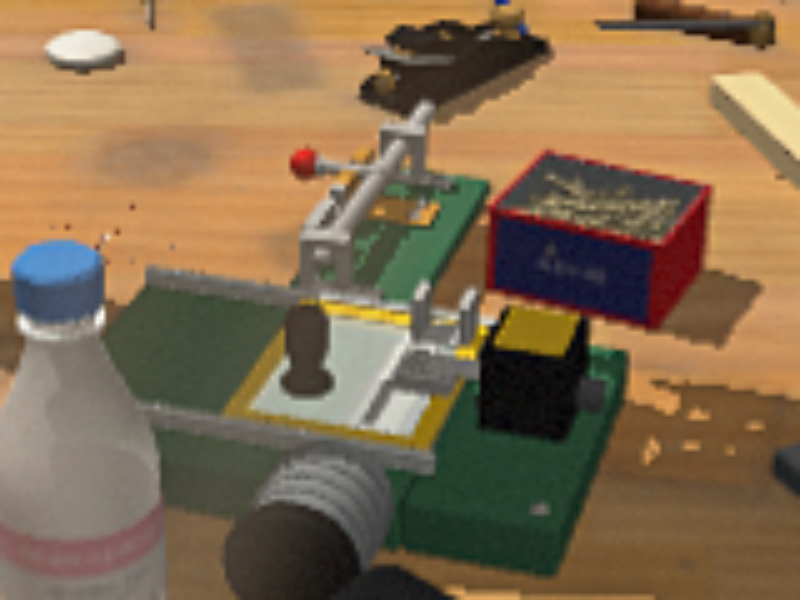

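View pics/w9.png

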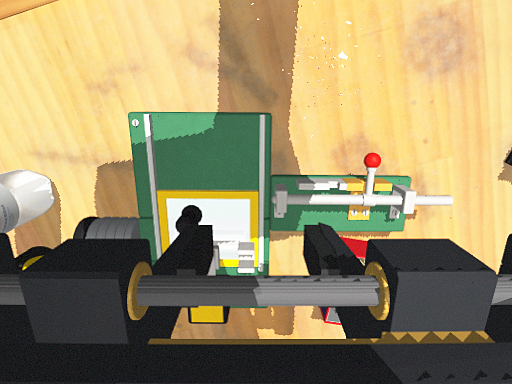

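The side view shows the tongue entering the switch, and the handle level in the brass notch. I measure about 74-75 mm of guard travel. I'll push once more from behind to confirm it is against the stop.

```bash
python3 - <<'E'
from h import *
Y=-21.2
gripper_to(0);line_to(W(-50,Y,150),v=250);line_to(W(-45,Y,50),v=150,stop_force=15)
f0=np.array(current_ft_force())
for F in(8,28):
    print(line_to(W(-10,Y,50),v=20,stop_force=F),Mc(current_tcp_pos()),np.array(current_ft_force())-f0)
line_to(W(-45,Y,50),v=150);line_to(W(-80,Y,150),v=200);
gripper_to(60);line_to(W(-8.5,Y,150),v=200)
pos=Mc(current_tcp_pos());im,p=snap("pics/w10.png");m=im.max(2)<70;m[235:]=0;b=blobs(m,1)[0];P=np.load("p.npy")
print(b,Mc(onz("wrist",b[1],54.7,p))-Mc(onz("wrist",(259,187.8),54.7,P[1])))
line_to(W(-80,Y,250),v=250)
im,p=snap("pics/w11.png")
for b in blobs(red(im),2):print(b,Mc(onz("wrist",b[1],52,p)))
print(current_time())
E
```

```text
True [-29.51090884 -21.19119337  49.44944867] [0.07541229 1.12595401 0.11292458]
True [-29.66944033 -21.16470909  48.8429642 ] [-1.15415068  1.74465579  0.35879003]
([246, 176, 26, 35, 756], [258.3, 192.8]) [73.98343725 -0.60519716  0.        ]
([0, 0, 166, 54, 4249], [55.6, 17.5]) [-249.79731586 -241.76760263   52.        ]
([419, 166, 16, 13, 165], [426.7, 172.5]) [-78.6454015  183.66217223  52.        ]
29.35
```

```bash
python3 -c "
from h import *
print(finish_job())"
```

```text
the job is handed in; nothing more can be done
None
```

The job is handed in: the bolt handle sits level in the brass parking notch, with about 40 mm of bolt travel. The guard is home against its stop: about 74 mm measured (nominal 75, ±1–2 mm), and a second push up to a 28 N limit did not move it. The robot was clear of everything, the clock read about 29 s, and I did not touch or re-measure the bottle, tape measure or screw box.

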